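# Ready the clockwork decorating wheel and hold the liner rod at its mark

## Robot

A 6-joint arm with a two-finger parallel gripper is mounted at the origin on the work surface. World frame = base frame: x ahead of the robot, y to its left, z up, the work surface at z = 0. Lengths are in m, angles in rad, forces in N, time in s.
With the tool pointing down it reaches from about 0.375 to 0.975 m from the base axis. Payload 3.8 kg.
Tool frame: the origin (TCP) lies at the very end of the fingers, on their centre line; the grasp point (between the pads) lies 19 mm behind it; z points along the fingers, y is the line along which they close (so a half turn about z gives the same grasp; the last joint's range is limited). The gripper opens to 85 mm and grips with 20 to 120 N. Pads are 22 mm wide; open, the fingers measure 114 mm over their backs; the gripper's body (76 mm by 85 mm) begins 54 mm behind the grasp point. The pads swing forward as they close: fully open they stand 13 mm farther back than shut.
Start: joints at [1.072, 0.264, 1.604, -0, 1.274, -0.037], TCP at [0.301, 0.604, 0.231] pointing down, gripper open.
Joint ranges: [-2.63, 2.63], [-0.94, 2.18], [0.31, 2.57], [-1.31, 4.45], [0, 2.66], [-2.55, 2.55]. Speed limits (rad/s): [2.57, 2.57, 3.14, 3.14, 3.14, 3.14].

## Interface

Orientations are given as a rotation vector (axis times angle).
In Python, from workcell import read_state, read_camera, calibration, finish_job gives the robot as it stands.
- The arm moves only by the tool step_arm, never from a script. Its argument "commands" is a list of rows, each an object of numbers: "fingers": the gripper's target within -1 to 1 (shut at 1, half-way at 0, fully open at -1); "dx", "dy", "dz": the shift along the tool's x, y, z in m; "roll": the turn about the tool's z in degrees. In form: [{"fingers": .., "dx": .., "dy": .., "dz": .., "roll": ..}, ...]. A call has 1 to 8 rows; each row is the pose to reach, as a shift and turn from the pose commanded when the call began, along the tool's axes at that moment; what a row does not reach only later rows make up. A row lasts 1/8 s, in which the tool goes at most 62.5 mm and 10.7 degrees, less where a joint would pass 70% of its speed; a pose out of reach is approached as far as the arm can. A call with a gripper value outside its range is refused whole. The fingers move at their own pace and stop on an object; "squeeze" is the grip in N (left out, the last holds). Time passes only in rows, so rows that repeat a pose let the fingers close. It gives the time, the measured TCP pose, the force, the opening and the grip force at its end, in the units of the state.
- read_state(): the state, without advancing time (a new reading comes with each control period).
- read_camera(name): name is "scene" or "top"; returns (picture, depth): 400x640x3 uint8, blue, green, red; 400x640 float32, m along the optical axis (not along the pixel's ray), 0 where there is no reading.
- calibration(name): a dict with "intrinsics" (3x3 intrinsics, pixels), "world_to_cam" (4x4, takes a point from world to camera coordinates). Camera axes: x right, y up, looking along -z (the intrinsics and any distortion apply to the point x, -y, -z); pixel columns grow to the right and rows downward; lengths in m; the calibration is good to about 2 mm. A picture is of the moment at which its call begins. calibration takes no time and is no camera call.
- finish_job(): hands the job in; it is judged then, once.
The state is a dict: "time": time; "q": joint angles; "joint_vel": joint speeds; "joint_torque": joint torques, N m; "tool_pos": TCP position; "tcp_rot": TCP orientation; "wrist_force": force on the tool from outside, world axes, zero at the start; "torque": the same for the moment, N m; "width": opening from 0.0 (shut) to 1.0 (fully open); "grip_force": force on a finger pad.
Only numpy, scipy, OpenCV 4.12 (cv2) and the standard library are available. Lean on these libraries where they do the work, as an engineer would, in place of code of your own. Each camera call takes 0.05 s, during which the arm holds its last target. There are 200 camera calls.

## Task

Get the dish on the clockwork decorating wheel ready for its painted rim line: first wind the wheel's key clockwise, in several part turns, until it is fully wound against its stop, then pull the gauge's sprung rod out of its tube by the upright knob until the little index blade on the rod stands level with the ridge of the mark clip on the rule. Finish while still holding the rod there: it springs back if let go. Leave the mark clip, the mug, the bowl and the jar where they are.

Things in the scene. Friction and masses are not known exactly. Their poses are not given: they have to be found in the camera images.
- wheel: Fixed clockwork decorating wheel. Origin on the table under the turntable's centre, z up. Turntable radius 90 mm, top at 48 mm; it carries a fixed dish of radius 80 mm, rim 70 mm above the table. Does not turn. Along its own +y is the dark gear housing, 90 x 120 mm, 45 mm high, with the upright winding key at y = 145 mm.
- key_grip (a point): Grip point in the middle of the winding key's brass blade, on the key's vertical turning axis, 99 mm above the table. The blade is a flat upright plate 34 mm wide along this point's x, 8 mm thick along its y, from 79 to 115 mm above the table; nothing else within 100 mm of the axis is higher than 90 mm. z is up; the point turns with the key.
- winding_key (a joint): Winding angle of the key, rad, growing CLOCKWISE seen from above: 0 unwound, 3.6 fully wound (hard stop). Starts between 0 and 0.9. Turning takes about 0.08 to 0.13 N m against the spring; the key stays where it is left.
- gauge: Fixed gauge stand. Origin on the table under its post, z up; its x axis is the direction in which the rod comes out, roughly towards the wheel's centre. A tube of radius 11 mm lies along x from -66 to +65 mm, axis 105 mm above the table. Parallel to it, at y = -42 mm, a wooden rule 14 mm wide (top 98.5 mm above the table) runs from x = 10 to 245 mm, with ticks every 10 mm.
- knob (a point): Grip point of the rod's upright round wooden knob, 18 mm in diameter, from 111 to 160 mm above the table; this point lies on the knob's axis 142 mm above the table. Axes as the gauge's. Nothing but the knob is higher than 120 mm within 120 mm of it. It slides with the rod.
- index_tip (a point): Tip of the rod's index blade, a flat 3 mm wide steel blade pointing sideways (to the gauge's -y) from the foot of the knob to the rule; 29 mm from the knob's axis, at the same x as the knob's axis. Axes as the gauge's.
- rod (a joint): How far the rod is pulled out of its tube, m: 0 at rest (starts there), 0.115 at the most. An inner spring pulls it back with 3.5 N at rest and 0.5 N more per 10 mm; let go, it slides back to 0.
- mark_ridge (a point): The length mark: inner end of the 3 mm wide ridge across the small aluminium clip (18 x 18 mm) on the rule; ridge top 109 mm above the table. Axes as the gauge's: the rod is at its mark when index_tip and mark_ridge have the same x in the gauge's frame. 45 to 95 mm further out than the resting index blade. The clip must not be shifted.
- mug: White mug, radius 38 mm, 85 mm high, handle to its +y; origin under its centre. Bystander.
- bowl: Terracotta bowl, rim radius 55 mm, 50 mm high; origin under its centre. Bystander.
- jar: Blue jar with a wooden cap, radius 30 mm, 75 mm high; origin under its centre. Bystander.

How it is judged:
On the way, in this order (a step that is already met when the one before it is completed fails the run):
1. the key is fully wound (value of joint winding_key above 3.3 rad), for 0.2 s.
2. the rod is held out at its mark (x of index_tip in the frame of mark_ridge between -0.004 and 0.004 m and contact force between the fingers and rod above 2 N and velocity of joint rod between -0.01 and 0.01 m/s), for 0.3 s.
At the end, for the whole second after the job is handed in: The key is wound to within 0.3 rad of its stop at 3.6 rad; the fingers hold the rod (contact over 2 N), at rest, with the index blade within 4 mm of level with the mark ridge, measured along the rod, for the whole last second (all of step 2 and value of joint winding_key above 3.3 rad); the arm keeps its last pose, push and grip.
It fails at once if the mug is disturbed (moved 20 mm or tipped) (distance of mug from where it was at the start of the episode above 0.02 m or angle between mug's own z axis and vertical above 0.3 rad).
It fails at once if the bowl is disturbed (moved 20 mm or tipped) (distance of bowl from where it was at the start of the episode above 0.02 m or angle between bowl's own z axis and vertical above 0.3 rad).
It fails at once if the jar is disturbed (moved 20 mm or tipped) (distance of jar from where it was at the start of the episode above 0.02 m or angle between jar's own z axis and vertical above 0.3 rad).
It fails at once if the mark clip is shifted along the rule by more than 3 mm (distance of mark_ridge from where it was at the start of the episode above 0.003 m).
It also fails if it takes over 64 s, if anything falls off the work surface, if the arm or the gripper's body presses on something with over 40 N, if the wrist force passes 120 N, or if a joint passes its speed limit or range.

## Working session

There is one attempt and no reset: what is moved stays moved. The work goes in short steps, Python scripts to look and compute and a tool call to move; the robot and the scene stay as the last step left them, time stands still between calls to the robot, and variables do not carry over. Pictures are saved under pics/ and viewed, at most 10 in all, crops included, and the job is handed in when it is done.

Besides the shell and the picture viewer there is one more tool, called after "Emit:" as a command line: name --argument value ..., lists and objects as JSON in quotes. step_arm: Moves the arm, as the interface text tells. Its arguments: {"type":"object","properties":{"commands":{"type":"array","items":{"type":"object","properties":{"fingers":{"type":"number"},"dx":{"type":"number"},"dy":{"type":"number"},"dz":{"type":"number"},"roll":{"type":"number"}}}},"squeeze":{"type":"number"}},"required":["commands"]}

```bash
mkdir -p pics
cat > h.py <<'E'
import numpy as np, cv2
from workcell import read_state, read_camera, calibration, finish_job
def cloud(name):
    im,d=read_camera(name); c=calibration(name); K=np.array(c["intrinsics"]); T=np.linalg.inv(np.array(c["world_to_cam"]))
    v,u=np.mgrid[0:400,0:640]
    P=np.stack([(u-K[0,2])/K[0,0]*d,-(v-K[1,2])/K[1,1]*d,-d,np.ones_like(d)],-1)
    W=(P@T.T)[...,:3]; W[d==0]=np.nan
    return im,W
E
python3 - <<'E'
from h import *
for n in("top","scene"):
    im,W=cloud(n); cv2.imwrite(f"pics/{n}0.png",im); np.savez(f"{n}0.npz",im=im,W=W)
    c=calibration(n); print(n,c)
s=read_state(); print(s)
E
```

```text
top {'intrinsics': array([[431.92818826,   0.        , 315.79553864],
       [  0.        , 431.92818826, 200.22534316],
       [  0.        ,   0.        ,   1.        ]]), 'world_to_cam': array([[ 0.01247863, -0.99983537,  0.0131726 ,  0.02276181],
       [ 0.99510693,  0.01370875,  0.09784816, -0.62969265],
       [-0.09801263,  0.01188713,  0.99511417, -1.1382567 ],
       [ 0.        ,  0.        ,  0.        ,  1.        ]])}
scene {'intrinsics': array([[464.95145581,   0.        , 319.36403269],
       [  0.        , 464.95145581, 193.941077  ],
       [  0.        ,   0.        ,   1.        ]]), 'world_to_cam': array([[-0.72251401,  0.69134002, -0.00474172,  0.42511813],
       [-0.57164545, -0.59353659,  0.56651196,  0.30977561],
       [ 0.388838  ,  0.41202341,  0.82403988, -1.48565809],
       [ 0.        ,  0.        ,  0.        ,  1.        ]])}
{'time': 0.1, 'q': array([ 1.07207982e+00,  2.64690649e-01,  1.60527157e+00,  1.51455008e-05,
        1.27368828e+00, -3.69240558e-02]), 'joint_vel': array([-0.00059661, -0.00100572, -0.00258551,  0.00141701,  0.00053   ,
        0.00043206]), 'joint_torque': array([ 5.37101660e-04, -5.16707110e+01, -3.68592489e+01,  7.76461297e-05,
        6.21079598e-03, -2.02006237e-05]), 'tool_pos': array([0.30043844, 0.60370054, 0.23005943]), 'tcp_rot': array([-0.71883229, -3.05767327,  0.00311065]), 'wrist_force': array([-0.29906193, -0.09357023,  0.57821534]), 'torque': array([-0.02203278,  0.00345637,  0.02298479]), 'grip_force': 0.0, 'width': 1.0011142843310004}
```

View pics/top0.png

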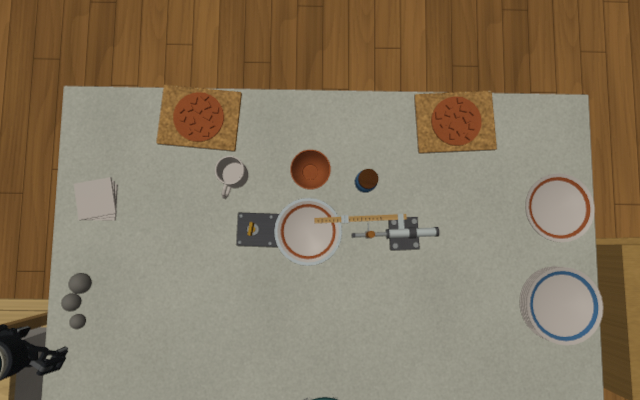

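View pics/scene0.png

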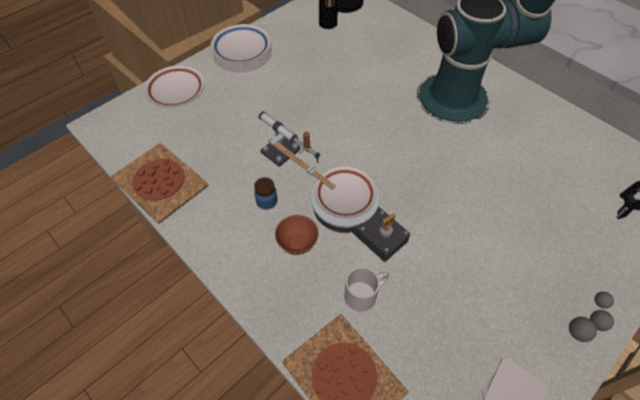

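The top view shows the key at about (252,229), the knob at (370,235), the clip at (346,218), the rule from (315,221) to (400,216), the mug at (232,172), the bowl at (310,170) and the jar at (367,180). The scene view agrees: key (388,222), knob (307,142), clip (313,169).

Run:
```python
from h import *
for n,boxes in(("top",{"key":(232,205,272,252),"g":(305,205,445,255)}),("scene",{"key":(365,200,415,250),"g":(255,105,345,195)})):
    f=np.load(n+"0.npz"); im,W=f["im"],f["W"]
    hsv=cv2.cvtColor(im,cv2.COLOR_BGR2HSV)
    for k,(a,b,c,d) in boxes.items():
        w=W[b:d,a:c].reshape(-1,3); h=hsv[b:d,a:c].reshape(-1,3)
        if k=="key":
            m=(w[:,2]>.082)&(w[:,2]<.13)
            br=m&(h[:,1]>100); p=w[br]; print(n,"key",len(p),p.mean(0),p.min(0),p.max(0))
            t=p[p[:,2]>.107]; print(" top",len(t),t.mean(0),(t.max(0)+t.min(0))/2)
            if len(t)>3:
                e,v=np.linalg.eigh(np.cov(t[:,:2].T)); print(" dir",np.degrees(np.arctan2(v[1,1],v[0,1])),np.sqrt(e))
        else:
            t=w[(w[:,2]>.13)&(w[:,2]<.17)]; print(n,"knob",len(t),t.mean(0),t.min(0),t.max(0))
            m=(w[:,2]>.085)&(w[:,2]<.104)&(h[:,1]>90); p=w[m]; print(" rule",len(p),p.min(0),p.max(0)); 
            l=cv2.fitLine(p[:,:2].astype(np.float32),cv2.DIST_HUBER,0,.01,.01).ravel(); print(" ",l,np.degrees(np.arctan2(l[1],l[0])))
    a,b,c,d=boxes["g"]; z=cv2.resize(im[b:d,a:c],None,fx=5 if n=="top" else 6,fy=5 if n=="top" else 6,interpolation=cv2.INTER_CUBIC)
    a,b,c,d=boxes["key"]; z2=cv2.resize(im[b:d,a:c],(250,250),interpolation=cv2.INTER_CUBIC)
    H=max(z.shape[0],250); o=np.zeros((H+ (250 if n=="top" else 0),800,3),np.uint8); o[:z.shape[0],:z.shape[1]]=z
    if n=="top": o[H:H+250,:250]=z2
    else: o[:250,545:795]=z2
    cv2.imwrite(f"pics/{n}_z.png",o[:600])
```

```text
top key 67 [0.54809225 0.19509931 0.10792426] [0.53183925 0.18900984 0.0833069 ] [0.56436956 0.20270149 0.11869932]
 top 47 [0.54828062 0.19622089 0.11376086] [0.5481044  0.19655156 0.11289664]
 dir 171.51839307144422 [0.00237632 0.01006489]
top knob 52 [ 0.53696161 -0.09895471  0.15638213] [ 0.53008653 -0.10810149  0.1316247 ] [ 0.54448582 -0.09157526  0.16346642]
 rule 389 [ 0.56718675 -0.19626713  0.09082436] [0.59062951 0.03328857 0.10334814]
  [ 0.05498825 -0.998487    0.5780633  -0.07671114] -86.84781
scene key 107 [0.55277037 0.197255   0.10399891] [0.53311905 0.18950651 0.08211845] [0.56648846 0.20423887 0.11882805]
 top 55 [0.55192549 0.19639372 0.11435438] [0.55085311 0.19568951 0.11312083]
 dir 167.45457950513162 [0.00247541 0.00965471]
scene knob 83 [ 0.54004287 -0.09882455  0.15088634] [ 0.52845673 -0.11004751  0.13045235] [ 0.54688723 -0.09223331  0.16478913]
 rule 286 [ 0.56598998 -0.19467739  0.09366165] [0.59124166 0.03631827 0.10399519]
  [ 0.05737152 -0.9983529   0.577772   -0.04183553] -86.711044
```

View pics/top_z.png

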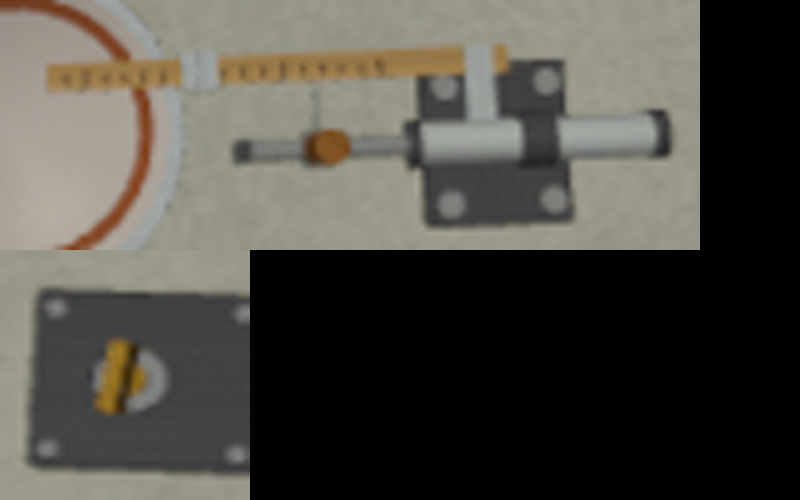

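View pics/scene_z.png

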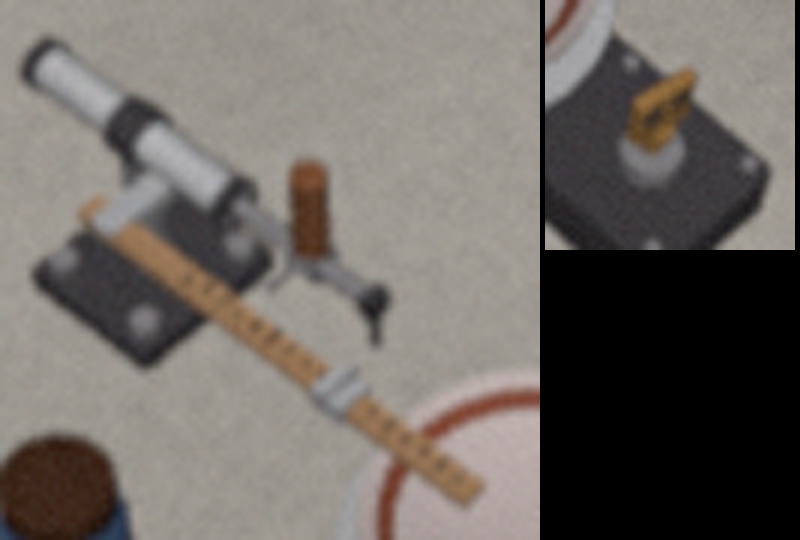

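The crops put the blade's long axis at about -10° in world xy and its centre at about (0.549, 0.196). The top at 0.114 m matches the given 115 mm. In the top view the index is at u≈368.4 and the clip centre at (344.8, 219). First I move above the key.

Emit:
step_arm --commands '[{"fingers": -1,"dx": -0.404,"dy": -0.254,"roll": -16.5},{"fingers": -1,"dx": -0.404,"dy": -0.254,"roll": -16.5},{"fingers": -1,"dx": -0.404,"dy": -0.254,"roll": -16.5},{"fingers": -1,"dx": -0.404,"dy": -0.254,"roll": -16.5},{"fingers": -1,"dx": -0.404,"dy": -0.254,"roll": -16.5},{"fingers": -1,"dx": -0.404,"dy": -0.254,"roll": -16.5},{"fingers": -1,"dx": -0.404,"dy": -0.254,"roll": -16.5},{"fingers": -1,"dx": -0.404,"dy": -0.254,"roll": -16.5}]' --squeeze 50

```text
invalid input
```

Emit:
step_arm --commands '[{"fingers": -1},{"fingers": -1},{"fingers": -1},{"fingers": -1}]'

```text
invalid input
```

```bash
cat >> h.py <<'E'
from scipy.spatial.transform import Rotation as Ro
def rel(x,y,z,yang=None):
    s=read_state(); R=Ro.from_rotvec(s["tcp_rot"]).as_matrix()
    a=np.degrees(np.arctan2(R[1,1],R[0,1]))
    print("t",round(s["time"],2),"pos",s["tool_pos"].round(4),"yang",a.round(1),"q",s["q"].round(2),"F",s["wrist_force"].round(1),"T",s["torque"].round(2),"w",round(s["width"],3),"g",round(s["grip_force"],1))
    print("dxyz",(R.T@(np.array([x,y,z])-s["tool_pos"])).round(4),"roll",None if yang is None else a-yang)
E
python3 -c "
from h import *
rel(.549,.1963,.084,80)"
```

```text
t 0.1 pos [0.3004 0.6037 0.2301] yang 63.5 q [ 1.07  0.26  1.61  0.    1.27 -0.04] F [-0.3 -0.1  0.6] T [-0.02  0.    0.02] w 1.001 g 0.0
dxyz [-0.4041 -0.2537  0.1465] roll -16.459008027785607
```

Emit:
step_arm --commands '[{"fingers": -1,"dx": -0.404,"dy": -0.254,"dz": 0,"roll": -16.5},{"fingers": -1,"dx": -0.404,"dy": -0.254,"dz": 0,"roll": -16.5},{"fingers": -1,"dx": -0.404,"dy": -0.254,"dz": 0,"roll": -16.5},{"fingers": -1,"dx": -0.404,"dy": -0.254,"dz": 0,"roll": -16.5},{"fingers": -1,"dx": -0.404,"dy": -0.254,"dz": 0,"roll": -16.5},{"fingers": -1,"dx": -0.404,"dy": -0.254,"dz": 0,"roll": -16.5},{"fingers": -1,"dx": -0.404,"dy": -0.254,"dz": 0,"roll": -16.5},{"fingers": -1,"dx": -0.404,"dy": -0.254,"dz": 0,"roll": -16.5}]' --squeeze 50

```text
time: 1.1
tool_pos: [0.5501, 0.1941, 0.2308]
tcp_rot: [-0.276, -3.129, 0.001]
wrist_force: [0.3, 0.7, 0.2]
width: 1.003
grip_force: 0.0
```

Emit:
step_arm --commands '[{"fingers": -1,"dx": 0,"dy": 0,"dz": 0.06,"roll": 0},{"fingers": -1,"dx": 0,"dy": 0,"dz": 0.06,"roll": 0},{"fingers": -1,"dx": 0,"dy": 0,"dz": 0.06,"roll": 0}]'

```text
time: 1.48
tool_pos: [0.5493, 0.1973, 0.1719]
tcp_rot: [-0.272, -3.13, -0.0]
wrist_force: [-0.4, -0.0, 1.2]
width: 1.003
grip_force: 0.0
```

```bash
python3 -c "
from h import *
rel(.549,.1963,.084,80)"
```

```text
t 1.48 pos [0.5493 0.1973 0.1719] yang 80.1 q [ 0.3   0.14  1.87  0.    1.14 -1.1 ] F [-0.4 -0.   1.2] T [-0.03 -0.02 -0.07] w 1.003 g 0.0
dxyz [ 0.0001 -0.001   0.0879] roll 0.06665095744732241
```

Emit:
step_arm --commands '[{"fingers": -1,"dx": 0,"dy": 0,"dz": 0.045,"roll": 0},{"fingers": -1,"dx": 0,"dy": 0,"dz": 0.088,"roll": 0},{"fingers": -1,"dx": 0,"dy": 0,"dz": 0.088,"roll": 0},{"fingers": 1,"dx": 0,"dy": 0,"dz": 0.088,"roll": 0},{"fingers": 1,"dx": 0,"dy": 0,"dz": 0.088,"roll": 0},{"fingers": 1,"dx": 0,"dy": 0,"dz": 0.088,"roll": 0},{"fingers": 1,"dx": 0,"dy": 0,"dz": 0.088,"roll": 0},{"fingers": 1,"dx": 0,"dy": 0,"dz": 0.088,"roll": 0}]'

```text
time: 2.48
tool_pos: [0.5495, 0.1955, 0.0843]
tcp_rot: [0.271, 3.129, -0.004]
wrist_force: [-1.4, -5.7, 5.6]
width: 0.086
grip_force: 50.1
```

```bash
python3 -c "
from h import *
rel(.549,.1963,.084,80)"
```

```text
t 2.48 pos [0.5495 0.1955 0.0843] yang 80.1 q [ 0.3   0.23  1.94 -0.    0.98 -1.1 ] F [-1.4 -5.7  5.6] T [-0.8   0.27  0.13] w 0.086 g 50.1
dxyz [0.0006 0.0007 0.0003] roll 0.09089503992262848
```

The opening is about 7.3 mm with full grip force, so the blade is held. Now the first part turn.

Emit:
step_arm --commands '[{"fingers": 1,"dx": 0,"dy": 0,"dz": 0,"roll": 8},{"fingers": 1,"dx": 0,"dy": 0,"dz": 0,"roll": 16},{"fingers": 1,"dx": 0,"dy": 0,"dz": 0,"roll": 24},{"fingers": 1,"dx": 0,"dy": 0,"dz": 0,"roll": 32},{"fingers": 1,"dx": 0,"dy": 0,"dz": 0,"roll": 40},{"fingers": 1,"dx": 0,"dy": 0,"dz": 0,"roll": 48},{"fingers": 1,"dx": 0,"dy": 0,"dz": 0,"roll": 55},{"fingers": 1,"dx": 0,"dy": 0,"dz": 0,"roll": 55}]'

```text
time: 3.48
tool_pos: [0.549, 0.1948, 0.0843]
tcp_rot: [1.687, 2.649, -0.005]
wrist_force: [-3.2, -7.9, 7.9]
width: 0.087
grip_force: 50.4
```

```bash
python3 -c "
from h import *
rel(.549,.1963,.084,80)"
```

```text
t 3.48 pos [0.549  0.1948 0.0843] yang 25.0 q [ 0.3   0.23  1.94 -0.    0.98 -0.13] F [-3.2 -7.9  7.9] T [-1.22  0.42 -0.06] w 0.087 g 50.4
dxyz [0.0014 0.0007 0.0003] roll -54.993561325814355
```

Emit:
step_arm --commands '[{"fingers": 1,"dx": 0,"dy": 0,"dz": 0,"roll": 8},{"fingers": 1,"dx": 0,"dy": 0,"dz": 0,"roll": 16},{"fingers": 1,"dx": 0,"dy": 0,"dz": 0,"roll": 24},{"fingers": 1,"dx": 0,"dy": 0,"dz": 0,"roll": 32},{"fingers": 1,"dx": 0,"dy": 0,"dz": 0,"roll": 40},{"fingers": 1,"dx": 0,"dy": 0,"dz": 0,"roll": 48},{"fingers": 1,"dx": 0,"dy": 0,"dz": 0,"roll": 55},{"fingers": 1,"dx": 0,"dy": 0,"dz": 0,"roll": 55}]'

```text
time: 4.47
tool_pos: [0.5481, 0.1947, 0.0843]
tcp_rot: [2.719, 1.57, -0.007]
wrist_force: [-6.5, -7.7, 9.5]
width: 0.082
grip_force: 50.7
```

```bash
python3 -c "
from h import *
rel(.549,.1963,.084,80)"
```

```text
t 4.47 pos [0.5481 0.1947 0.0843] yang -30.0 q [ 0.3   0.23  1.94 -0.    0.98  0.83] F [-6.5 -7.7  9.5] T [-1.24  0.86 -0.03] w 0.082 g 50.7
dxyz [ 0.0018 -0.      0.0003] roll -109.99378306147453
```

Emit:
step_arm --commands '[{"fingers": -1,"dx": 0,"dy": 0,"dz": 0,"roll": 0},{"fingers": -1,"dx": 0,"dy": 0,"dz": 0,"roll": 0},{"fingers": -1,"dx": 0,"dy": 0,"dz": 0,"roll": 0},{"fingers": -1,"dx": 0,"dy": 0,"dz": 0,"roll": 0},{"fingers": -1,"dx": 0,"dy": 0,"dz": 0,"roll": -10},{"fingers": -1,"dx": 0,"dy": 0,"dz": 0,"roll": -20},{"fingers": -1,"dx": 0,"dy": 0,"dz": 0,"roll": -30},{"fingers": -1,"dx": 0,"dy": 0,"dz": 0,"roll": -40}]'

```text
time: 5.48
tool_pos: [0.5493, 0.197, 0.0832]
tcp_rot: [-2.011, -2.413, 0.0]
wrist_force: [-0.0, -0.1, 0.4]
width: 1.001
grip_force: 0.0
```

Emit:
step_arm --commands '[{"fingers": -1,"dx": 0,"dy": 0,"dz": 0,"roll": -10},{"fingers": -1,"dx": 0,"dy": 0,"dz": 0,"roll": -20},{"fingers": -1,"dx": 0,"dy": 0,"dz": 0,"roll": -30},{"fingers": -1,"dx": 0,"dy": 0,"dz": 0,"roll": -40},{"fingers": -1,"dx": 0,"dy": 0,"dz": 0,"roll": -50},{"fingers": -1,"dx": 0,"dy": 0,"dz": 0,"roll": -60},{"fingers": -1,"dx": 0,"dy": 0,"dz": 0,"roll": -70},{"fingers": -1,"dx": 0,"dy": 0,"dz": 0,"roll": -80}]'

```text
time: 6.48
tool_pos: [0.5492, 0.197, 0.0831]
tcp_rot: [0.01, -3.141, -0.0]
wrist_force: [0.2, 0.2, 0.3]
width: 0.998
grip_force: 0.0
```

Emit:
step_arm --commands '[{"fingers": -1,"dx": 0,"dy": 0,"dz": 0,"roll": -10},{"fingers": -1,"dx": 0,"dy": 0,"dz": 0,"roll": -20},{"fingers": -1,"dx": 0,"dy": 0,"dz": 0,"roll": -30},{"fingers": -1,"dx": 0,"dy": 0,"dz": 0,"roll": -40},{"fingers": -1,"dx": 0,"dy": 0,"dz": 0,"roll": -50},{"fingers": -1,"dx": 0,"dy": 0,"dz": 0,"roll": -60},{"fingers": -1,"dx": 0,"dy": 0,"dz": 0,"roll": -60},{"fingers": -1,"dx": 0,"dy": 0,"dz": 0,"roll": -60}]'

```text
time: 7.48
tool_pos: [0.5493, 0.197, 0.0832]
tcp_rot: [1.568, -2.722, -0.0]
wrist_force: [-1.6, -0.2, -0.2]
width: 1.002
grip_force: 0.0
```

Run:
```python
from h import *
rel(.5483,.1945,.084,150)
```

```text
t 7.47 pos [0.5493 0.197  0.0832] yang 149.9 q [ 0.3   0.23  1.94  0.    0.97 -2.31] F [-1.6 -0.2 -0.2] T [-0.    0.01 -0.01] w 1.002 g 0.0
dxyz [ 0.0026 -0.0004 -0.0008] roll -0.11765842179599417
```

Emit:
step_arm --commands '[{"fingers": -1,"dx": 0.0026,"dy": -0.0004,"dz": 0,"roll": 0},{"fingers": 1,"dx": 0.0026,"dy": -0.0004,"dz": 0,"roll": 0},{"fingers": 1,"dx": 0.0026,"dy": -0.0004,"dz": 0,"roll": 0},{"fingers": 1,"dx": 0.0026,"dy": -0.0004,"dz": 0,"roll": 0},{"fingers": 1,"dx": 0.0026,"dy": -0.0004,"dz": 0,"roll": 0},{"fingers": 1,"dx": 0.0026,"dy": -0.0004,"dz": 0,"roll": 0}]'

```text
time: 8.22
tool_pos: [0.5481, 0.1946, 0.0834]
tcp_rot: [1.571, -2.72, -0.001]
wrist_force: [-2.1, 1.4, 1.5]
width: 0.081
grip_force: 49.2
```

Emit:
step_arm --commands '[{"fingers": 1,"dx": 0,"dy": 0,"dz": 0,"roll": 6},{"fingers": 1,"dx": 0,"dy": 0,"dz": 0,"roll": 12},{"fingers": 1,"dx": 0,"dy": 0,"dz": 0,"roll": 18},{"fingers": 1,"dx": 0,"dy": 0,"dz": 0,"roll": 24},{"fingers": 1,"dx": 0,"dy": 0,"dz": 0,"roll": 30},{"fingers": 1,"dx": 0,"dy": 0,"dz": 0,"roll": 35},{"fingers": 1,"dx": 0,"dy": 0,"dz": 0,"roll": 40},{"fingers": 1,"dx": 0,"dy": 0,"dz": 0,"roll": 40}]'

```text
time: 9.22
tool_pos: [0.5476, 0.1951, 0.0834]
tcp_rot: [0.548, -3.092, -0.002]
wrist_force: [-4.8, 3.6, 3.9]
width: 0.086
grip_force: 49.4
```

Run:
```python
from h import *
rel(.5483,.1945,.084,150)
```

```text
t 9.22 pos [0.5476 0.1951 0.0834] yang 110.1 q [ 0.3   0.22  1.94  0.    0.97 -1.62] F [-4.8  3.6  3.9] T [ 0.45  0.6  -0.03] w 0.086 g 49.4
dxyz [-0.0004 -0.0008 -0.0006] roll -39.918639241641756
```

Emit:
step_arm --commands '[{"fingers": 1,"dx": 0,"dy": 0,"dz": 0,"roll": 5},{"fingers": 1,"dx": 0,"dy": 0,"dz": 0,"roll": 10},{"fingers": 1,"dx": 0,"dy": 0,"dz": 0,"roll": 15},{"fingers": 1,"dx": 0,"dy": 0,"dz": 0,"roll": 15}]'

```text
time: 9.72
tool_pos: [0.5476, 0.1953, 0.0834]
tcp_rot: [0.139, -3.137, -0.002]
wrist_force: [-4.7, 5.4, 3.0]
width: 0.089
grip_force: 49.4
```

Run:
```python
from h import *
rel(.5483,.1945,.084,95)
```

```text
t 9.72 pos [0.5476 0.1953 0.0834] yang 95.1 q [ 0.3   0.22  1.94  0.    0.97 -1.36] F [-4.7  5.4  3. ] T [ 0.62  0.69 -0.06] w 0.089 g 49.4
dxyz [-0.0007 -0.0009 -0.0006] roll 0.0896067308329549
```

Emit:
step_arm --commands '[{"fingers": 1,"dx": 0,"dy": 0,"dz": 0,"roll": 5},{"fingers": 1,"dx": 0,"dy": 0,"dz": 0,"roll": 10},{"fingers": 1,"dx": 0,"dy": 0,"dz": 0,"roll": 10}]'

```text
time: 10.1
tool_pos: [0.5476, 0.1955, 0.0834]
tcp_rot: [-0.135, -3.137, -0.002]
wrist_force: [-4.9, 4.7, 2.9]
width: 0.085
grip_force: 49.4
```

Run:
```python
from h import *
rel(.5483,.1945,.084,85)
```

```text
t 10.1 pos [0.5476 0.1955 0.0834] yang 85.1 q [ 0.3   0.22  1.94  0.    0.97 -1.19] F [-4.9  4.7  2.9] T [ 0.65  0.63 -0.04] w 0.085 g 49.4
dxyz [-0.0008 -0.0009 -0.0006] roll 0.08429753368112358
```

Emit:
step_arm --commands '[{"fingers": 1,"dx": 0,"dy": 0,"dz": 0,"roll": 4},{"fingers": 1,"dx": 0,"dy": 0,"dz": 0,"roll": 8},{"fingers": 1,"dx": 0,"dy": 0,"dz": 0,"roll": 8}]'

```text
time: 10.48
tool_pos: [0.5476, 0.1956, 0.0834]
tcp_rot: [-0.353, -3.12, -0.003]
wrist_force: [-3.5, 6.1, 2.9]
width: 0.082
grip_force: 49.4
```

Run:
```python
from h import *
rel(.5483,.1945,.084,77)
```

```text
t 10.47 pos [0.5476 0.1956 0.0834] yang 77.1 q [ 0.3   0.22  1.94  0.    0.97 -1.05] F [-3.5  6.1  2.9] T [ 0.76  0.62 -0.05] w 0.082 g 49.4
dxyz [-0.001  -0.0009 -0.0006] roll 0.09380682261624429
```

Emit:
step_arm --commands '[{"fingers": 1,"dx": 0,"dy": 0,"dz": 0,"roll": 4},{"fingers": 1,"dx": 0,"dy": 0,"dz": 0,"roll": 8},{"fingers": 1,"dx": 0,"dy": 0,"dz": 0,"roll": 8}]'

```text
time: 10.85
tool_pos: [0.5476, 0.1958, 0.0834]
tcp_rot: [-0.57, -3.088, -0.003]
wrist_force: [-4.6, 5.9, 3.2]
width: 0.086
grip_force: 49.3
```

Run:
```python
from h import *
rel(.5483,.1945,.084,69)
```

```text
t 10.85 pos [0.5476 0.1958 0.0834] yang 69.1 q [ 0.3   0.22  1.94  0.    0.97 -0.91] F [-4.6  5.9  3.2] T [ 0.78  0.67 -0.04] w 0.086 g 49.3
dxyz [-0.0011 -0.0009 -0.0006] roll 0.09615054844319104
```

Emit:
step_arm --commands '[{"fingers": 1,"dx": 0,"dy": 0,"dz": 0,"roll": 4},{"fingers": 1,"dx": 0,"dy": 0,"dz": 0,"roll": 8},{"fingers": 1,"dx": 0,"dy": 0,"dz": 0,"roll": 8}]'

```text
time: 11.22
tool_pos: [0.5477, 0.1959, 0.0834]
tcp_rot: [-0.783, -3.041, -0.003]
wrist_force: [-4.0, 5.6, 2.6]
width: 0.084
grip_force: 49.3
```

Run:
```python
from h import *
rel(.5483,.1945,.084,61)
```

```text
t 11.22 pos [0.5477 0.1959 0.0834] yang 61.1 q [ 0.3   0.22  1.94  0.    0.97 -0.77] F [-4.   5.6  2.6] T [0.86 0.6  0.03] w 0.084 g 49.3
dxyz [-0.0012 -0.0009 -0.0006] roll 0.10636691958837474
```

Emit:
step_arm --commands '[{"fingers": 1,"dx": 0,"dy": 0,"dz": 0,"roll": 4},{"fingers": 1,"dx": 0,"dy": 0,"dz": 0,"roll": 8},{"fingers": 1,"dx": 0,"dy": 0,"dz": 0,"roll": 8}]'

```text
time: 11.6
tool_pos: [0.5477, 0.196, 0.0834]
tcp_rot: [-0.991, -2.98, -0.002]
wrist_force: [-3.0, 7.3, 2.3]
width: 0.088
grip_force: 50.0
```

Run:
```python
from h import *
rel(.5483,.1945,.084,53)
im,W=cloud("top"); a=cv2.resize(im[190:270,210:300],(540,480),interpolation=cv2.INTER_CUBIC); cv2.imwrite("pics/k1.png",a)
```

```text
t 11.6 pos [0.5477 0.196  0.0834] yang 53.2 q [ 0.3   0.22  1.94  0.    0.97 -0.63] F [-3.   7.3  2.3] T [1.01 0.66 0.52] w 0.088 g 50.0
dxyz [-0.0014 -0.0008 -0.0006] roll 0.19193055322666908
```

Wrist torque jumped to 0.52 N m, so the stop is reached. I release and lift.

Emit:
step_arm --commands '[{"fingers": 1,"dx": 0,"dy": 0,"dz": 0,"roll": 2},{"fingers": 1,"dx": 0,"dy": 0,"dz": 0,"roll": 2},{"fingers": -1,"dx": 0,"dy": 0,"dz": 0,"roll": 0},{"fingers": -1,"dx": 0,"dy": 0,"dz": 0,"roll": 0},{"fingers": -1,"dx": 0,"dy": 0,"dz": 0,"roll": 0},{"fingers": -1,"dx": 0,"dy": 0,"dz": 0,"roll": 0},{"fingers": -1,"dx": 0,"dy": 0,"dz": -0.06,"roll": 0},{"fingers": -1,"dx": 0,"dy": 0,"dz": -0.12,"roll": 0}]'

```text
time: 12.65
tool_pos: [0.5475, 0.194, 0.2034]
tcp_rot: [-0.995, -2.978, 0.003]
wrist_force: [0.3, -0.4, -0.6]
width: 1.0
grip_force: 0.0
```

Emit:
step_arm --commands '[{"fingers": -1,"dx": 0,"dy": 0,"dz": -0.05,"roll": 0},{"fingers": -1,"dx": 0,"dy": 0,"dz": -0.05,"roll": 0}]'

```text
time: 12.9
tool_pos: [0.5517, 0.1953, 0.2598]
tcp_rot: [0.993, 2.971, 0.01]
wrist_force: [0.8, 0.3, -0.7]
width: 1.0
grip_force: 0.0
```

Run:
```python
from h import *
rel(.538,-.1,.123,86.8)
for n,(a,b,c,d) in (("top",(232,205,272,252)),("scene",(365,200,415,250))):
    im,W=cloud(n); cv2.imwrite(f"pics/{n}1.png",im); np.savez(f"{n}1.npz",im=im,W=W)
    h=cv2.cvtColor(im,cv2.COLOR_BGR2HSV)[b:d,a:c].reshape(-1,3); w=W[b:d,a:c].reshape(-1,3)
    t=w[(w[:,2]>.107)&(w[:,2]<.13)&(h[:,1]>100)]; print(n,len(t))
    if len(t)>5:
        e,v=np.linalg.eigh(np.cov(t[:,:2].T)); print(t.mean(0),np.degrees(np.arctan2(v[1,1],v[0,1])))
# index / clip / knob : top+scene initial
f=np.load("top0.npz"); im,W=f["im"],f["W"]
g=np.radians(93.2); X=np.array([np.cos(g),np.sin(g)]); Y=np.array([-X[1],X[0]])
for n,bx in(("top",(305,205,445,255)),("scene",(255,105,345,195))):
    f=np.load(n+"0.npz"); im,W=f["im"],f["W"]; hs=cv2.cvtColor(im,cv2.COLOR_BGR2HSV)
    a,b,c,d=bx; w=W[b:d,a:c].reshape(-1,3); h=hs[b:d,a:c].reshape(-1,3)
    k=w[(w[:,2]>.13)&(w[:,2]<.17)]; ks=(k[:,:2]@X); print(n,"knob s",(ks.min()+ks.max())/2,ks.mean(),"lat",(k[:,:2]@Y).mean())
    r=w[(w[:,2]>.09)&(w[:,2]<.104)&(h[:,1]>90)]; lat=np.median(r[:,:2]@Y); print(" rule lat",lat)
    m=(w[:,2]>.09)&(w[:,2]<.118)&(h[:,1]<70)&(abs(w[:,:2]@Y-lat)<.012)
    s=np.sort(w[m][:,:2]@X); print(" clip s",len(s),s.round(3))
    m=(w[:,2]>.09)&(w[:,2]<.125)&(h[:,1]<80)&(w[:,:2]@Y-lat>.009)&(w[:,:2]@Y-lat<.028)
    s=w[m]; print(" index",np.c_[s[:,:2]@X,s[:,2]].round(3)[:30].tolist())
```

```text
t 12.9 pos [0.5517 0.1953 0.2598] yang 53.0 q [ 0.3   0.07  1.77 -0.    1.28 -0.63] F [ 0.8  0.3 -0.7] T [ 0.01  0.04 -0.02] w 1.0 g 0.0
dxyz [-0.1657 -0.2454  0.1357] roll -33.76696803090472
top 11
[0.55847119 0.19019551 0.11365196] -172.09323914883157
scene 55
[0.55224966 0.19543197 0.11422658] 149.0442908054308
top knob s -0.1295801315569283 -0.12877442271311396 lat -0.5306005611022111
 rule lat -0.5729169866799859
 clip s 123 [-0.224 -0.224 -0.224 -0.223 -0.222 -0.222 -0.222 -0.221 -0.221 -0.221
 -0.22  -0.22  -0.22  -0.219 -0.219 -0.218 -0.218 -0.218 -0.218 -0.218
 -0.217 -0.217 -0.217 -0.216 -0.215 -0.215 -0.215 -0.215 -0.215 -0.214
 -0.214 -0.213 -0.213 -0.213 -0.213 -0.213 -0.213 -0.213 -0.212 -0.211
 -0.211 -0.21  -0.21  -0.21  -0.21  -0.21  -0.209 -0.208 -0.208 -0.208
 -0.18  -0.177 -0.174 -0.167 -0.121 -0.118 -0.116 -0.083 -0.083 -0.083
 -0.083 -0.083 -0.081 -0.08  -0.08  -0.08  -0.08  -0.079 -0.079 -0.078
 -0.078 -0.078 -0.077 -0.077 -0.077 -0.077 -0.075 -0.075 -0.075 -0.074
 -0.074 -0.074 -0.074 -0.072 -0.072 -0.072 -0.072 -0.072 -0.072 -0.071
 -0.071 -0.07  -0.07  -0.07
[... 1660 characters left out ...]
 -0.066 -0.066 -0.066 -0.065
 -0.065 -0.064 -0.064 -0.064 -0.064 -0.06  -0.056 -0.053 -0.05  -0.047
 -0.042 -0.038 -0.037 -0.023 -0.021 -0.018 -0.016 -0.01  -0.005 -0.002
  0.003  0.003  0.003  0.003]
 index [[-0.222, 0.104], [-0.219, 0.105], [-0.219, 0.103], [-0.224, 0.101], [-0.219, 0.104], [-0.218, 0.103], [-0.217, 0.103], [-0.216, 0.1], [-0.212, 0.103], [-0.223, 0.101], [-0.22, 0.102], [-0.22, 0.1], [-0.217, 0.101], [-0.214, 0.103], [-0.212, 0.103], [-0.21, 0.103], [-0.208, 0.103], [-0.222, 0.101], [-0.221, 0.1], [-0.218, 0.102], [-0.215, 0.102], [-0.215, 0.101], [-0.213, 0.1], [-0.208, 0.104], [-0.209, 0.1], [-0.209, 0.097], [-0.219, 0.1], [-0.214, 0.103], [-0.214, 0.1], [-0.21, 0.104]]
```

Emit:
step_arm --commands '[{"fingers": -1,"dx": -0.166,"dy": -0.245,"dz": 0,"roll": -40.2},{"fingers": -1,"dx": -0.166,"dy": -0.245,"dz": 0,"roll": -40.2},{"fingers": -1,"dx": -0.166,"dy": -0.245,"dz": 0,"roll": -40.2},{"fingers": -1,"dx": -0.166,"dy": -0.245,"dz": 0,"roll": -40.2},{"fingers": -1,"dx": -0.166,"dy": -0.245,"dz": 0,"roll": -40.2},{"fingers": -1,"dx": -0.166,"dy": -0.245,"dz": 0,"roll": -40.2},{"fingers": -1,"dx": -0.166,"dy": -0.245,"dz": 0,"roll": -40.2},{"fingers": -1,"dx": -0.166,"dy": -0.245,"dz": 0,"roll": -40.2}]'

```text
time: 14.0
tool_pos: [0.5333, -0.0997, 0.2522]
tcp_rot: [0.091, -3.139, -0.001]
wrist_force: [0.4, 1.0, -0.6]
width: 1.001
grip_force: 0.0
```

Run:
```python
from h import *
rel(.538,-.1001,.123,93.2)
for n,(a,b,c,d) in (("top",(232,205,272,252)),("scene",(365,200,415,250))):
    im,W=cloud(n); cv2.imwrite(f"pics/{n}2.png",im)
    h=cv2.cvtColor(im,cv2.COLOR_BGR2HSV)[b:d,a:c].reshape(-1,3); w=W[b:d,a:c].reshape(-1,3)
    t=w[(w[:,2]>.107)&(w[:,2]<.13)&(h[:,1]>100)]; print(n,len(t))
    if len(t)>5:
        e,v=np.linalg.eigh(np.cov(t[:,:2].T)); print(t.mean(0),np.degrees(np.arctan2(v[1,1],v[0,1])))
rel(.538,-.1001,.123,93.2)
```

```text
t 14.0 pos [ 0.5333 -0.0997  0.2522] yang 93.3 q [-0.23  0.    1.86  0.    1.28 -1.86] F [ 0.4  1.  -0.6] T [-0.03 -0.01  0.02] w 1.001 g 0.0
dxyz [-0.0049 -0.0008  0.1292] roll 0.12312114617554926
top 46
[0.54810647 0.19594081 0.1135568 ] 151.64408786405775
scene 57
[0.55188973 0.19568942 0.11407635] 149.19519742151692
t 14.1 pos [ 0.5336 -0.0996  0.2528] yang 93.4 q [-0.23  0.    1.86  0.    1.28 -1.86] F [-0.5 -0.1 -0.9] T [ 0.05 -0.01 -0.  ] w 1.003 g 0.0
dxyz [-0.0044 -0.0008  0.1298] roll 0.16644957534630578
```

The key turned about 199° (3.47 rad) by both views. With the torque jump at the stop, it is fully wound. Now down to the knob.

Emit:
step_arm --commands '[{"fingers": -1,"dx": -0.004,"dy": -0.001,"dz": 0.03,"roll": 0},{"fingers": -1,"dx": -0.004,"dy": -0.001,"dz": 0.05,"roll": 0},{"fingers": -1,"dx": -0.004,"dy": -0.001,"dz": 0.05,"roll": 0}]'

```text
time: 14.48
tool_pos: [0.536, -0.1008, 0.2009]
tcp_rot: [0.091, -3.136, -0.002]
wrist_force: [-0.7, -0.0, 0.9]
width: 1.002
grip_force: 0.0
```

Run:
```python
from h import *
rel(.538,-.1001,.124,93.2)
```

```text
t 14.47 pos [ 0.536  -0.1008  0.2009] yang 93.3 q [-0.23  0.04  1.91  0.    1.19 -1.86] F [-0.7 -0.   0.9] T [-0.    0.05 -0.02] w 1.002 g 0.0
dxyz [-0.0024  0.0005  0.0769] roll 0.1068201604294643
```

Emit:
step_arm --commands '[{"fingers": -1,"dx": -0.002,"dy": 0.0005,"dz": 0.04,"roll": 0},{"fingers": -1,"dx": -0.002,"dy": 0.0005,"dz": 0.077,"roll": 0},{"fingers": -1,"dx": -0.002,"dy": 0.0005,"dz": 0.077,"roll": 0},{"fingers": 1,"dx": -0.002,"dy": 0.0005,"dz": 0.077,"roll": 0},{"fingers": 1,"dx": -0.002,"dy": 0.0005,"dz": 0.077,"roll": 0},{"fingers": 1,"dx": -0.002,"dy": 0.0005,"dz": 0.077,"roll": 0},{"fingers": 1,"dx": -0.002,"dy": 0.0005,"dz": 0.077,"roll": 0},{"fingers": 1,"dx": -0.002,"dy": 0.0005,"dz": 0.077,"roll": 0}]' --squeeze 40

```text
time: 15.48
tool_pos: [0.5404, -0.1017, 0.1275]
tcp_rot: [-0.089, 3.139, -0.001]
wrist_force: [-0.9, -2.1, 5.9]
width: 0.199
grip_force: 38.9
```

Run:
```python
from h import *
rel(.538,-.1001,.124,93.2)
```

```text
t 15.47 pos [ 0.5404 -0.1017  0.1275] yang 93.2 q [-0.23  0.12  1.98 -0.    1.04 -1.86] F [-0.9 -2.1  5.9] T [-0.13  0.2  -0.02] w 0.199 g 38.9
dxyz [0.0023 0.0018 0.0035] roll 0.04689582521454838
```

Emit:
step_arm --commands '[{"fingers": 1,"dx": 0,"dy": 0.008,"dz": 0,"roll": 0},{"fingers": 1,"dx": 0,"dy": 0.016,"dz": 0,"roll": 0},{"fingers": 1,"dx": 0,"dy": 0.024,"dz": 0,"roll": 0},{"fingers": 1,"dx": 0,"dy": 0.032,"dz": 0,"roll": 0},{"fingers": 1,"dx": 0,"dy": 0.04,"dz": 0,"roll": 0},{"fingers": 1,"dx": 0,"dy": 0.048,"dz": 0,"roll": 0},{"fingers": 1,"dx": 0,"dy": 0.056,"dz": 0,"roll": 0},{"fingers": 1,"dx": 0,"dy": 0.056,"dz": 0,"roll": 0}]'

```text
time: 16.48
tool_pos: [0.5373, -0.0467, 0.1275]
tcp_rot: [-0.09, 3.139, -0.005]
wrist_force: [-0.5, -6.2, 5.3]
width: 0.195
grip_force: 39.2
```

Run:
```python
from h import *
rel(.5404,-.1017,.1275,93.2)
o=[]
for n,(a,b,c,d) in (("top",(325,205,385,250)),("scene",(285,135,345,180))):
    im,W=cloud(n); np.savez(n+"3.npz",im=im,W=W); o.append(cv2.resize(im[b:d,a:c],(400,300),interpolation=cv2.INTER_CUBIC))
cv2.imwrite("pics/pull.png",np.hstack(o))
```

```text
t 16.48 pos [ 0.5373 -0.0467  0.1275] yang 93.3 q [-0.13  0.1   2.   -0.    1.04 -1.76] F [-0.5 -6.2  5.3] T [-0.86  0.2  -0.06] w 0.195 g 39.2
dxyz [ 0.0001 -0.0551  0.0002] roll 0.09346578054319821
```

View pics/pull.png

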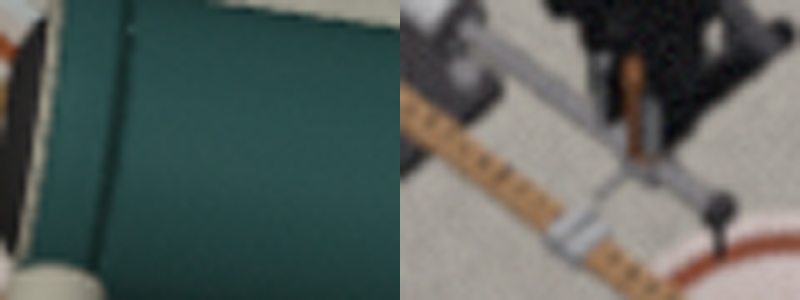

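The scene half shows the index blade from about (630,170) to (597,207), pointing almost at the clip ridge near (580,232). The top view is blocked by the arm. I zoom in and measure with rays in the scene view.

Run:
```python
from h import *
f=np.load("scene3.npz"); im=f["im"]
for _ in range(5): im=im  # placeholder-free: single frame
fr=np.mean([read_camera("scene")[0].astype(float) for _ in range(8)],0).astype(np.uint8)
cv2.imwrite("scene_avg.png",fr)
c=calibration("scene");K=np.array(c["intrinsics"]);T=np.array(c["world_to_cam"])
g=np.radians(93.2);X=np.array([np.cos(g),np.sin(g)]);Y=np.array([-X[1],X[0]])
# rectified view onto plane z=0.109: axes s (right) and lat (up), 0.1mm... 0.125 mm/px
def proj(P):
    q=np.c_[P,np.ones(len(P))]@T.T; return np.c_[K[0,2]+K[0,0]*q[:,0]/-q[:,2],K[1,2]-K[1,1]*q[:,1]/-q[:,2]]
S,L=np.meshgrid(np.arange(-.1,-.04,.0001),np.arange(-.525,-.59,-.00013))
out=[]
for z in(.109,):
    P=np.c_[S.ravel()*X[0]+L.ravel()*Y[0],S.ravel()*X[1]+L.ravel()*Y[1],np.full(S.size,z)]
    uv=proj(P).astype(np.float32).reshape(*S.shape,2)
    r=cv2.remap(fr,uv[...,0],uv[...,1],cv2.INTER_CUBIC)
    for i in range(0,600,100): cv2.line(r,(i,0),(i,8),(0,0,255),1)
    out.append(r)
cv2.imwrite("pics/rect.png",out[0]); print(out[0].shape, read_state()["time"])
```

```text
(500, 600, 3) 16.975
```

View pics/rect.png

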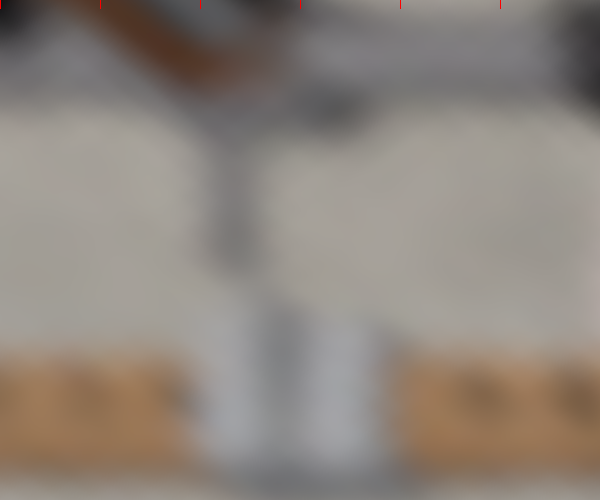

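```bash
cat > prof.py <<'E'
from h import *
g=np.radians(93.2);X=np.array([np.cos(g),np.sin(g)]);Y=np.array([-X[1],X[0]])
def prof(im,n,z,s0,s1,l0,l1):
    c=calibration(n);K=np.array(c["intrinsics"]);T=np.array(c["world_to_cam"])
    S,L=np.meshgrid(np.arange(s0,s1,.001),np.arange(l0,l1,.0005))
    P=np.stack([S*X[0]+L*Y[0],S*X[1]+L*Y[1],S*0+z,S*0+1],-1)@T.T
    u=K[0,2]-K[0,0]*P[...,0]/P[...,2]; v=K[1,2]+K[1,1]*P[...,1]/P[...,2]
    r=cv2.remap(im,u.astype(np.float32),v.astype(np.float32),cv2.INTER_LINEAR).astype(float)
    h=cv2.cvtColor(r.astype(np.uint8),cv2.COLOR_BGR2HSV)
    return S[0],r.mean(2).mean(0),h[...,1].mean(0)
def show(t,a):
    print(t); print(" ".join(f"{s*1e3:.0f}:{b:.0f}/{h:.0f}" for s,b,h in zip(*a)))
E
python3 - <<'E'
from prof import *
t=np.load("top0.npz")["im"]; s=np.load("scene0.npz")["im"]; a=cv2.imread("scene_avg.png")
for n,im in(("top",t),("scene",s)):
    show(n+" idx rest",prof(im,n,.108,-.14,-.12,-.558,-.55))
    show(n+" clip z.109",prof(im,n,.109,-.09,-.055,-.579,-.569))
    show(n+" clip z.103",prof(im,n,.103,-.09,-.055,-.579,-.569))
show("now idx",prof(a,"scene",.108,-.088,-.065,-.558,-.55))
show("now clip .109",prof(a,"scene",.109,-.09,-.055,-.579,-.569))
E
```

```text
top idx rest
-140:147/25 -139:148/26 -138:147/25 -137:147/26 -136:146/25 -135:144/23 -134:142/22 -133:138/18 -132:134/15 -131:131/14 -130:133/17 -129:135/20 -128:139/22 -127:143/23 -126:146/25 -125:146/25 -124:147/25 -123:146/25 -122:146/25 -121:146/26 -120:145/25
top clip z.109
-90:119/127 -89:118/128 -88:117/127 -87:115/127 -86:115/122 -85:114/114 -84:116/100 -83:127/76 -82:139/54 -81:148/32 -80:154/11 -79:159/9 -78:158/10 -77:157/9 -76:156/9 -75:154/8 -74:153/8 -73:151/9 -72:150/10 -71:152/9 -70:156/9 -69:158/9 -68:157/9 -67:156/8 -66:153/8 -65:147/18 -64:141/37 -63:131/77 -62:121/116 -61:118/130 -60:118/129 -59:118/129 -58:117/129 -57:115/130 -56:113/130
top clip z.103
-90:118/129 -89:117/129 -88:116/129 -87:114/126 -86:113/119 -85:112/111 -84:122/88 -83:134/64 -82:144/43 -81:151/20 -80:158/7 -79:158/9 -78:158/10 -77:156/9 -76:155/9 -75:154/8 -74:152/9 -73:151/9 -72:150/10 -71:154/10 -70:157/9 -69:158/9 -68:157/8 -67:155/7 -66:150/12 -65:145/25 -64:137/55 -63:127/95 -62:118/130 -61:118/131 -60:118/130 -59:118/130 -58:116/131 -57:114/131 -56:111/131
scene idx rest
-140:72/15 -139:
[... 958 characters left out ...]
118/103 -59:117/105 -58:115/105 -57:113/104 -56:112/103
now idx
-88:158/19 -87:158/19 -86:158/19 -85:158/19 -84:157/19 -83:155/18 -82:152/17 -81:146/16 -80:139/14 -79:133/12 -78:128/10 -77:127/11 -76:129/12 -75:134/14 -74:141/16 -73:148/18 -72:153/19 -71:156/19 -70:158/19 -69:158/19 -68:159/19 -67:159/20 -66:159/19
now clip .109
-90:127/85 -89:129/85 -88:131/86 -87:131/86 -86:130/85 -85:129/82 -84:129/75 -83:130/64 -82:134/50 -81:141/35 -80:148/21 -79:154/11 -78:158/5 -77:159/3 -76:156/3 -75:151/3 -74:144/4 -73:139/4 -72:137/4 -71:138/4 -70:143/4 -69:149/5 -68:155/5 -67:158/5 -66:159/4 -65:157/3 -64:152/3 -63:145/11 -62:138/24 -61:133/40 -60:130/56 -59:129/70 -58:129/78 -57:130/83 -56:129/85
```

The top view needs a pull of 58 mm (index -130.8, ridge -72.5). I have 55.1 mm. The scene view also says about 3.5 to 5 mm short, so I add 3.5 mm.

Emit:
step_arm --commands '[{"fingers": 1,"dx": 0,"dy": 0.002,"dz": 0,"roll": 0},{"fingers": 1,"dx": 0,"dy": 0.0035,"dz": 0,"roll": 0},{"fingers": 1,"dx": 0,"dy": 0.0035,"dz": 0,"roll": 0},{"fingers": 1,"dx": 0,"dy": 0.0035,"dz": 0,"roll": 0},{"fingers": 1,"dx": 0,"dy": 0.0035,"dz": 0,"roll": 0},{"fingers": 1,"dx": 0,"dy": 0.0035,"dz": 0,"roll": 0}]'

```text
time: 17.73
tool_pos: [0.5371, -0.0436, 0.1275]
tcp_rot: [-0.089, 3.139, -0.005]
wrist_force: [-1.0, -6.2, 6.2]
width: 0.195
grip_force: 39.3
```

Run:
```python
from prof import *
rel(.5404,-.1017,.1275,93.2)
a=np.mean([read_camera("scene")[0].astype(float) for _ in range(8)],0).astype(np.uint8)
show("now idx",prof(a,"scene",.108,-.085,-.065,-.558,-.55))
show("nearer tip",prof(a,"scene",.108,-.085,-.065,-.563,-.558))
show("ridge",prof(a,"scene",.109,-.08,-.065,-.574,-.569))
```

```text
t 17.73 pos [ 0.5371 -0.0436  0.1275] yang 93.3 q [-0.13  0.1   2.   -0.    1.04 -1.75] F [-1.  -6.2  6.2] T [-0.86  0.16  0.03] w 0.195 g 39.3
dxyz [ 0.     -0.0582  0.0002] roll 0.06476829820665841
now idx
-85:158/20 -84:158/19 -83:158/19 -82:158/19 -81:157/19 -80:156/18 -79:153/17 -78:148/16 -77:141/14 -76:134/13 -75:127/11 -74:124/10 -73:123/11 -72:127/13 -71:134/15 -70:141/17 -69:148/18 -68:154/19 -67:157/19 -66:159/19 -65:160/19
nearer tip
-85:158/20 -84:157/20 -83:157/19 -82:157/18 -81:157/18 -80:157/18 -79:156/17 -78:154/15 -77:151/14 -76:146/13 -75:141/12 -74:137/12 -73:136/13 -72:137/15 -71:141/16 -70:146/18 -69:150/18 -68:153/19 -67:155/19 -66:157/19 -65:158/19
ridge
-80:154/19 -79:158/12 -78:160/7 -77:159/3 -76:155/2 -75:149/3 -74:142/4 -73:136/4 -72:134/4 -71:135/4 -70:141/3 -69:147/3 -68:154/3 -67:157/4 -66:159/4
```

Emit:
step_arm --commands '[{"fingers": 1,"dx": 0,"dy": 0.0007,"dz": 0,"roll": 0},{"fingers": 1,"dx": 0,"dy": 0.0007,"dz": 0,"roll": 0},{"fingers": 1,"dx": 0,"dy": 0.0007,"dz": 0,"roll": 0},{"fingers": 1,"dx": 0,"dy": 0.0007,"dz": 0,"roll": 0},{"fingers": 1,"dx": 0,"dy": 0.0007,"dz": 0,"roll": 0},{"fingers": 1,"dx": 0,"dy": 0.0007,"dz": 0,"roll": 0}]'

```text
time: 18.88
tool_pos: [0.5371, -0.0431, 0.1275]
tcp_rot: [-0.09, 3.139, -0.005]
wrist_force: [-0.6, -6.4, 5.0]
width: 0.2
grip_force: 39.3
```

```bash
python3 -c "
from h import *
rel(.5404,-.1017,.1275,93.2)
print(finish_job())"
```

```text
t 18.88 pos [ 0.5371 -0.0431  0.1275] yang 93.3 q [-0.12  0.1   2.   -0.    1.04 -1.75] F [-0.6 -6.4  5. ] T [-0.9   0.18  0.02] w 0.2 g 39.3
dxyz [ 0.     -0.0587  0.0002] roll 0.06815557019089624
the job is handed in; nothing more can be done
None
```

I wound the key clockwise to its stop in several part turns over two grips, pulled the rod out 58.7 mm, and handed the job in at about 19 s with the knob held at 39 N; by my measurements the index blade is within about 1.5 mm of the ridge, and no verdict came back.

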